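# Rehang the lift-off door of the medicine locker and shut it

## Task

The small white medicine locker's door was lifted off for cleaning and stands in the grey parking stand. Lower it gently onto the locker's two hinge pins at once until both knuckles are fully down, then swing it fully shut and let go. Never force it against the locker (stay under 30 N), and leave the mug, the tape roll and the black power adapter where they are.

Things in the scene. Friction and masses are not known exactly. Their poses are not given: they have to be found in the camera images.
- locker: White open-fronted medicine locker, 120 deep x 190 wide x 172 high mm, fixed. Origin: on the underside, middle of its width. x points into the locker (away from the open front), y to the hinge side (left as one looks into it), z up. Its front rim, with a thin rubber gasket that the shut door rests on, is at x = -66 mm. A steel strip on the left front post carries two brass hinge pins.
- hinge_middle (a point): AVERAGE place of the pins' vertical axis at the lower seat: locker point (-80, 85, 26) mm. The strip is screwed through sideways slots: in any run both pins together stand up to 10 mm to either side along the locker's y (y = 75 to 95 mm). Where is not reported: feel or look for it. The strip is stiff (yields only above 60 N).
- upper_seat (a point): Average place of the upper seat, 102 mm above the lower, moved aside just like it. Seats: rubber washers 17 mm across, at locker z = 26 and 128 mm. From each a pin 8.5 mm thick rises 14 mm (tips at z = 40 and 142), slightly bevelled. The strip's face is 23 mm behind the pin axis; 8 mm wide arms below seat height join them.
- door: Loose white door, panel 10 x 173 x 150 mm, 0.13 to 0.24 kg. Origin: on the axis of its two knuckles, 10 mm below the lower edge. z up; the panel runs along -y (y = -12 to -185, x = 4 to 14 mm, set back behind the knuckles); outer face to -x. Pinch it from above by the top edge (z = 160), across its 10 mm; middle at y = -98. Hung fully down, its origin is 6 mm above the locker's underside.
- door_knuckle (a point): Lower end of the lower knuckle, on its axis: door point (0, 0, 20) mm. Knuckles: steel tubes, 19 mm outside, 11 mm bore, open at both ends, 22 mm tall, from door z = 20 to 42 and 122 to 144 mm. Seated, they stand on the seats at the feet of the pins.
- door_free_edge (a point): Middle of the edge away from the knuckles: door point (9, -185, 80) mm. Shut, the door's axes are parallel to the locker's. Hung open at right angles it has yaw -90 deg from the locker, this edge pointing out of the front and the outer face to the locker's +y. It turns lightly, sags up to 0.03 rad, stays where left. Push the outer face to close it.
- door_knob (a point): Face of the small black knob on the door's outer face: door point (-11, -165, 70) mm. It is 18 mm wide and stands 15 mm out.
- stand: Grey plastic parking stand, fixed, base 120 x 90 x 12 mm; two upright walls, 110 mm long, up to 48 mm above the worktop, with a 12.5 mm slot between them along the stand's x. Origin: centre of the underside. The door stands loose and upright in the slot (lower edge 12 mm above the worktop), knuckles at the end far from the robot, and lifts straight out.
- mug: Orange mug, 81 mm wide, 94 high; a bystander to be left alone. Origin: underside.
- tape_roll: Roll of tape lying flat, 94 mm across, 25 high; a bystander to be left alone. Origin: underside.
- adapter: Black power adapter brick, 57 x 120 x 35 mm; a bystander to be left alone. Origin: underside.

How it is judged (in metres and radians):
On the way:
1. both knuckles are fully down on the pins, the door upright (z of door in the frame of locker between 0.003 and 0.0095 m and x of door in the frame of locker between -0.085 and -0.075 m and y of door in the frame of locker between 0.07 and 0.1 m and angle between door's own z axis and vertical below 0.06 rad), for 0.2 s.
At the end, for the whole second after the job is handed in: The door hangs on both pins, down to within 3.5 mm of its seats and upright within 0.06 rad, its knuckle axis within 5 mm front to back and 15 mm sideways of the average pin place; it is shut, its free edge within 15 mm of the fully shut position; it is at rest and released (all of step 1 and x of door_free_edge in the frame of locker above -0.086 m and y of door_free_edge in the frame of locker below -0.05 m and linear speed of door below 0.02 m/s and contact force between door and the arm below 0.05 N and contact force between door and the fingers below 0.05 N); the robot touches nothing.
It fails at once if the door is pressed or slammed against the locker or its hinge with more than 30 N (contact force between door and locker above 30 N).
It fails at once if the mug, the tape roll or the power adapter is moved more than 25 mm (distance of any of mug, tape_roll, adapter from where it was at the start of the episode above 0.025 m).
It also fails if it takes over 72 s, if anything falls off the work surface, if the arm or the gripper's body presses on something with over 40 N, if the wrist force passes 120 N, or if a joint passes its speed limit or range.

## Robot

A 6-joint arm with a two-finger parallel gripper is mounted at the origin on a cart in front of the work surface, level with it; the furniture and walls round the work are solid. World frame = base frame: x ahead of the robot, y to its left, z up, the work surface at z = 0. Lengths are in mm, angles in rad, forces in N, time in s.
With the tool pointing down it reaches from about 300 to 1000 mm from the base axis. Payload 5.1 kg.
Tool frame: the origin (TCP) lies at the very end of the fingers, on their centre line; the grasp point (between the pads) lies 19 mm behind it (robot.tcp_to_grasp is the distance from the TCP to the grasp point, in mm); z points along the fingers, y is the line along which they close (so a half turn about z gives the same grasp; the last joint's range is limited). The gripper opens to 95 mm and grips with 3 to 60 N. Pads are 20 mm wide; open, the fingers measure 119 mm over their backs; the gripper's body (75 mm by 180 mm) begins 59 mm behind the grasp point.
Start: joints at [1.067, 0.124, 1.65, -0, 1.367, -0.083], TCP at [265.537, 593.274, 178.956] pointing down, gripper open.
Joint ranges: [-2.61, 2.61], [-1.02, 2.33], [0.03, 2.71], [-1.35, 4.49], [0.32, 2.68], [-2.91, 2.91]. Speed limits (rad/s): [2.57, 2.57, 3.14, 3.14, 3.14, 3.14].

## Interface

Orientations are given as [roll, pitch, yaw] about the fixed x, y, z axes, in that order (R = Rz(yaw) Ry(pitch) Rx(roll)).
In Python, from plant import robot gives the robot as it stands. The module is installed in compiled form; this text tells all that it offers. Calls block until the motion is done:
- robot.move_to(position, orientation): joint-space move of the TCP to a pose.
- robot.move_straight(position, rot=None, speed=150): straight line of the TCP; rot=None keeps the orientation; speed is the mean speed in mm/s.
- robot.goto_joints(angles): joint-space move.
- robot.set_gripper(opening, grip_force=None): finger opening in mm; grip_force is the grip in N (None keeps the last); returns when the fingers have stopped.
- robot.wait(seconds).
- robot.solve_ik(position, orientation): joint angles nearest the present ones, or None.
- robot.get_obs(): the state.
- robot.get_image(name): name is "scene" or "top"; returns a dict with "pixels" (384x512x3 uint8, red, green, blue), "range_z" (384x512 float32, mm along the optical axis (not along the pixel's ray), 0 where there is no reading), "intrinsics" (3x3 intrinsics, pixels), "extrinsics" (4x4, takes a point from camera to world coordinates). Camera axes: x right, y down, z forward; pixel columns grow to the right and rows downward; lengths in mm; the calibration is good to about 2 mm. A picture is of the moment at which its call begins.
A pose or a line that the arm cannot do raises robot.IKError and nothing moves.
- robot.hand_in(): hands the job in; it is judged then, once.
Trained networks look in the newest picture that a camera, given by its name, has taken for a name from the list of things; names that differ only in an ending like _2 or _b are one class to them, and where a whole thing is asked for, a point or a joint stands for the part that bears it (a point fixed in the world has none). Each returns a list of dicts, best first, with "conf" (0 to 1); they miss things now and then, are a little off and sometimes report something else, mostly with a low value. They report only what shows in the picture. A call takes as long as a camera call.
- robot.regions_of(camera, thing): "region" (384x512 bool, what is visible of it).
- robot.place_of(camera, thing): "at" ([x, y, z] in mm, in world coordinates, good to about 4 mm: a listed point, or the origin of a listed thing).
The state is a dict: "time": time; "joint_pos": joint angles; "joint_vel": joint speeds; "tau": joint torques, N m; "eef_pos": TCP position; "eef_rot": TCP orientation; "ft_force": force on the tool from outside, world axes, zero at the start; "wrist_torque": the same for the moment, N m; "finger_gap": finger opening in mm; "gripper_force": force on a finger pad.
Only numpy, scipy, OpenCV 4.12 (cv2) and the standard library are available. Lean on these libraries where they do the work, as an engineer would, in place of code of your own. Each camera call takes 0.05 s, during which the arm holds its last target. There are 200 camera calls.

## Working session

There is one attempt and no reset: what is moved stays moved. The work goes in short steps, each a Python script; the robot and the scene stay as the last script left them, time stands still between calls to the robot, and variables do not carry over. Pictures are saved under pics/ and viewed, at most 10 in all, crops included, and the job is handed in when it is done.

```bash
mkdir -p pics; cat > a.py <<'E'
from plant import robot
import numpy as np,cv2
for c in ("scene","top"):
    im=robot.get_image(c); cv2.imwrite(f"pics/{c}0.png",im["pixels"][:,:,::-1]); np.savez(f"{c}0.npz",**im)
    print(c,np.round(im["extrinsics"],3).tolist(),im["intrinsics"].tolist())
    for t in "locker hinge_middle upper_seat door door_knuckle door_free_edge door_knob stand mug tape_roll adapter".split():
        print(t,[(np.round(d["at"]).tolist(),round(d["conf"],2)) for d in robot.place_of(c,t)][:2])
o=robot.get_obs();print(o["time"],o["eef_rot"],o["ft_force"])
E
python3 a.py
```

```text
scene [[0.821, -0.28, 0.498, -95.404], [-0.571, -0.406, 0.713, -746.0], [0.002, -0.87, -0.493, 699.882], [0.0, 0.0, 0.0, 1.0]] [[421.4558916428993, 0.0, 264.4354401415425], [0.0, 421.4558916428993, 198.58120882032105], [0.0, 0.0, 1.0]]
locker [([644.0, 147.0, -5.0], 0.86)]
hinge_middle [([551.0, 217.0, 22.0], 0.84)]
upper_seat [([553.0, 213.0, 127.0], 0.68)]
door [([552.0, -189.0, 0.0], 0.89)]
door_knuckle [([551.0, -190.0, 26.0], 0.89)]
door_free_edge [([365.0, -182.0, 82.0], 0.6)]
door_knob [([386.0, -165.0, 73.0], 0.64)]
stand [([456.0, -189.0, 4.0], 0.79)]
mug [([558.0, 474.0, -0.0], 0.95)]
tape_roll [([378.0, 352.0, 1.0], 0.61)]
adapter [([672.0, -209.0, 1.0], 0.64), ([556.0, 475.0, -1.0], 0.6)]
top [[0.013, -0.992, 0.126, 351.19], [-1.0, -0.012, 0.007, 129.216], [-0.006, -0.126, -0.992, 1313.387], [0.0, 0.0, 0.0, 1.0]] [[379.67897100097395, 0.0, 253.14167686661594], [0.0, 379.67897100097395, 190.23966487606597], [0.0, 0.0, 1.0]]
locker [([644.0, 146.0, -5.0], 0.89)]
hinge_middle []
upper_seat [([551.0, 213.0, 129.0], 0.69)]
door [([554.0, -193.0, 5.0], 0.61), ([392.0, -164.0, 73.0], 0.18)]
door_knuckle [([554.0, -192.0, 24.0], 0.83)]
door_free_edge [([366.0, -182.0, 83.0], 0.57)]
door_knob [([392.0, -162.0, 72.0], 0.55), ([644.0, 143.0, -3.0], 0.41)]
stand [([454.0, -191.0, -1.0], 0.61)]
mug [([561.0, 480.0, -1.0], 0.74)]
tape_roll [([378.0, 352.0, -2.0], 0.52), ([555.0, 214.0, 129.0], 0.17)]
adapter [([667.0, -205.0, -1.0], 0.8)]
1.2 [ 3.14158403e+00 -3.20316226e-05  2.72074401e+00] [0.53041292 0.25260722 0.02249966]
```

View pics/scene0.png

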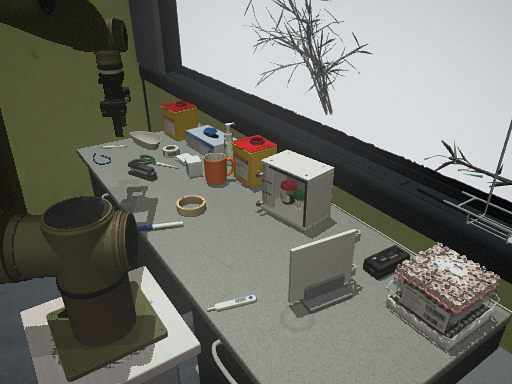

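View pics/top0.png

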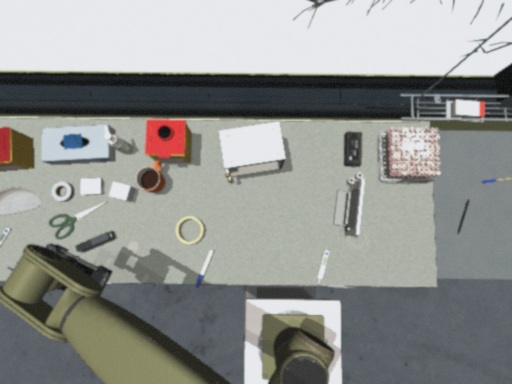

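The two views show the locker, with its pins near (230,176) in the top view and (258,203) in the scene view. They also show the door in the stand, with its knuckles at the far end (360,178 in the top view) and the knob facing +y. Next I'll fit yaw from depth and zoom in on the pins.

```bash
cat > h.py <<'E'
import numpy as np,cv2
def cloud(im):
    z=im["range_z"].astype(float);v,u=np.indices(z.shape);K=im["intrinsics"]
    p=np.stack([(u-K[0,2])/K[0,0]*z,(v-K[1,2])/K[1,1]*z,z],-1)
    E=im["extrinsics"];w=p@E[:3,:3].T+E[:3,3];w[z==0]=np.nan;return w
def proj(im,P):
    E=np.linalg.inv(im["extrinsics"]);q=E[:3,:3]@np.asarray(P,float)+E[:3,3];k=im["intrinsics"]@q;return k[:2]/k[2]
E
cat > b.py <<'E'
from h import *
ims={c:dict(np.load(f"{c}0.npz")) for c in("scene","top")}
for c,im in ims.items():
    w=cloud(im)
    m=(abs(w[...,2]-172)<5)&(abs(w[...,0]-640)<110)&(abs(w[...,1]-147)<140)
    print(c,"lockertop",m.sum(),np.nanmedian(w[m][:,2]),cv2.minAreaRect(w[m][:,:2].astype(np.float32)))
    m=(w[...,2]>60)&(w[...,2]<175)&(abs(w[...,0]-460)<130)&(abs(w[...,1]+188)<40)
    P=w[m];P=P[(P[:,0]<530)];
    # panel line fit
    l=cv2.fitLine(P[:,:2].astype(np.float32),cv2.DIST_HUBER,0,.01,.01).ravel();print("door pts",len(P),"line",l,"yaw",np.arctan2(l[1],l[0]),"x",P[:,0].min(),"z",np.percentile(P[:,2],98))
    T=P[P[:,2]>155] ; print("top edge",len(T),T.mean(0) if len(T) else "",T[:,1].min(),T[:,1].max())
    for yy in(75,85,95):
        a=np.array([.986,.167]);b=np.array([-.167,.986]);h=np.array([644,147])-80*a+yy*b
        print(yy,h,[proj(im,[*h,z]).round(1).tolist() for z in(26,40,128,142)])
s=ims["scene"]["pixels"][185:225,235:285,::-1];t=ims["top"]["pixels"][155:195,210:260,::-1]
cv2.imwrite("pics/pins.png",np.vstack([cv2.resize(x,None,fx=7,fy=7,interpolation=cv2.INTER_NEAREST) for x in(s,t)]))
E
python3 b.py
```

```text
scene lockertop 1156 171.51095636766013 ((639.2554931640625, 139.16441345214844), (125.90873718261719, 191.64193725585938), 10.855019569396973)
door pts 2336 line [ 9.9172926e-01 -1.2834744e-01  4.4439899e+02 -1.9441183e+02] yaw -0.12870246 x 366.7251059018726 z 162.19707861175948
top edge 321 [ 446.00548367 -192.32196648  160.01244033] -207.38633319671806 -176.2022148916691
75 [552.595 207.59 ] [[259.9, 204.2], [259.9, 200.4], [259.8, 175.3], [259.8, 171.2]]
85 [550.925 217.45 ] [[257.7, 203.1], [257.7, 199.2], [257.5, 174.3], [257.5, 170.1]]
95 [549.255 227.31 ] [[255.5, 201.9], [255.5, 198.1], [255.3, 173.2], [255.2, 169.1]]
top lockertop 2288 171.9035567162432 ((637.5968017578125, 143.3170928955078), (121.80799865722656, 189.66134643554688), 9.779109954833984)
door pts 609 line [ 9.9206918e-01 -1.2569319e-01  4.4783606e+02 -1.8341174e+02] yaw -0.12602653 x 365.4667455231124 z 165.22727966635534
top edge 198 [ 447.97762804 -187.4844052   161.18932018] -201.6864430505986 -173.59468922525366
75 [552.595 207.59 ] [[233.2, 178.9], [233.0, 178.3], [231.4, 173.9], [231.1, 173.2]]
85 [550.925 217.45 ] [[230.3, 179.4], [230.1, 178.7], [228.2, 174.4], [227.9, 173.6]]
95 [549.255 227.31 ] [[227.4, 179.8], [227.1, 179.2], [225.1, 174.9], [224.7, 174.1]]
```

View pics/pins.png

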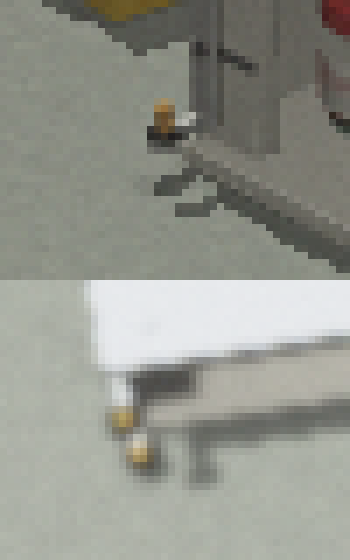

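```bash
cat > c.py <<'E'
from plant import robot
from h import *
# brass triangulation, upper pin
obs={}
for c in("scene","top"):
    im=dict(np.load(f"{c}0.npz"));hsv=cv2.cvtColor(im["pixels"],cv2.COLOR_RGB2HSV)
    m=cv2.inRange(hsv,(12,110,90),(30,255,255));
    n,_,st,ce=cv2.connectedComponentsWithStats(m)
    for i in range(1,n):
        if abs(ce[i][0]-(258 if c=="scene" else 229))<8 and 160<ce[i][1]<210: print(c,ce[i],st[i])
for ps in(-.1275,-.1275+np.pi): print(robot.solve_ik([455,-188,137],[np.pi,0,ps]),robot.solve_ik([455,200,150],[np.pi,0,ps+.3]))
E
python3 c.py
```

```text
scene [253.05606258 163.11212516] [232 142  45  46 767]
scene [257.85714286 201.28571429] [257 200   3   4   7]
top [227.66666667 174.66666667] [227 174   2   2   3]
top [230. 180.] [230 180   1   1   1]
[-5.00913148e-01 -2.03049174e-01  2.03874821e+00 -4.44089210e-16
  1.30589362e+00  1.19738318e+00] [ 3.06084818e-01 -2.02117221e-01  2.01565560e+00 -4.44089210e-16
  1.32805428e+00  1.70438114e+00]
[-0.50091315 -0.20304917  2.03874821  0.          1.30589362 -1.94420947] [ 0.30608482 -0.20211722  2.0156556   0.          1.32805428 -1.43721151]
```

```bash
cat > d.py <<'E'
from plant import robot
from h import *
o=[np.pi,0,-.1275]
robot.set_gripper(40,40)
robot.move_to([455,-188,230],o)
robot.move_straight([455,-188,137],speed=120)
robot.set_gripper(0,40)
s=robot.get_obs();print(s["time"],s["finger_gap"],s["gripper_force"],s["ft_force"],s["eef_pos"])
robot.move_straight([455,-188,215],speed=100)
robot.wait(.2);s=robot.get_obs();print(s["finger_gap"],s["ft_force"],s["wrist_torque"])
robot.move_straight([395,-160,205],speed=200)
robot.move_straight([400,185,205],[np.pi,0,.175],speed=200)
robot.wait(.3);s=robot.get_obs();print(s["time"],s["finger_gap"],s["ft_force"],s["wrist_torque"],s["eef_pos"],s["eef_rot"])
for c in("scene","top"):
    im=robot.get_image(c);np.savez(f"{c}1.npz",**im)
    for t in("door","door_knuckle","door_free_edge","hinge_middle","upper_seat","locker"):print(c,t,[(np.round(d["at"],1).tolist(),round(d["conf"],2)) for d in robot.place_of(c,t)][:1])
    cv2.imwrite(f"pics/{c}1.png",cv2.resize(im["pixels"][130:260,170:330,::-1],None,fx=5,fy=4.6,interpolation=cv2.INTER_CUBIC))
E
python3 d.py
```

```text
6.8167 0.7118881971013293 0.0 [-0.03112843 -0.49291767 -0.34594821] [ 454.99721155 -187.99352696  136.9702633 ]
0.6977348969531563 [-0.91205733  0.05023589 -0.40655428] [-0.03711323  0.14253051  0.01135529]
10.6083 0.5100722707554992 [-0.85417476  0.23247083 -0.21603667] [-0.03817619  0.17043612 -0.05416812] [400.07395317 184.68899631 205.02912764] [-3.14159072e+00 -1.32975243e-04  1.74293173e-01]
scene door [([554.3, -191.2, -3.8], 0.93)]
scene door_knuckle [([550.3, -191.9, 24.0], 0.55)]
scene door_free_edge [([367.7, -183.4, 81.2], 0.77)]
scene hinge_middle []
scene upper_seat [([549.9, 216.0, 130.7], 0.76)]
scene locker [([643.9, 147.6, 0.5], 0.6)]
top door [([551.9, -193.8, 1.7], 0.88)]
top door_knuckle [([554.2, -193.0, 20.4], 0.61)]
top door_free_edge [([368.5, -180.4, 85.7], 0.89)]
top hinge_middle [([556.8, 212.9, 28.5], 0.97)]
top upper_seat [([551.3, 217.4, 125.6], 0.88)]
top locker [([646.3, 145.8, -3.3], 0.75)]
```

View pics/top1.png

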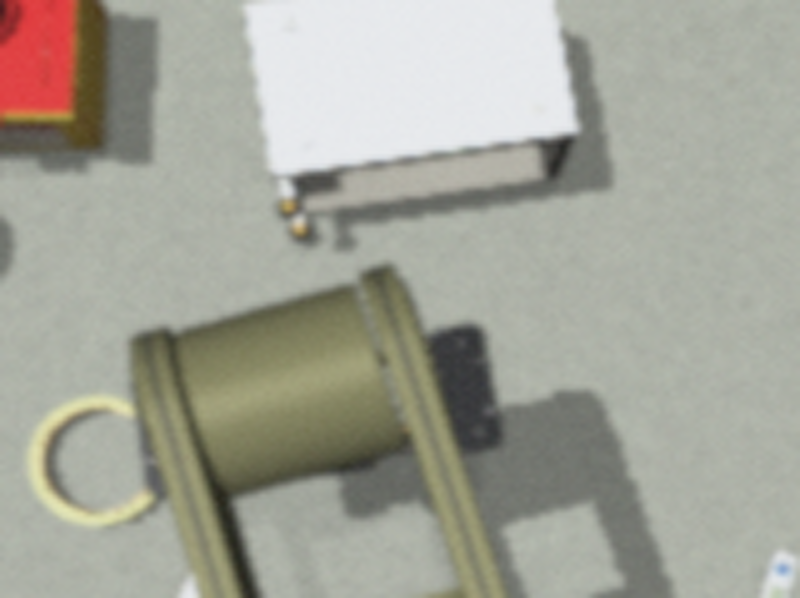

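The grasp missed: the fingers closed on nothing and the door is still in the stand. I'll check where the panel really is.

```bash
cat > e.py <<'E'
from h import *
for c in("scene","top"):
  for n in "01":
    im=dict(np.load(f"{c}{n}.npz"));w=cloud(im)
    m=(w[...,2]>153)&(w[...,2]<172)&(abs(w[...,0]-460)<130)&(abs(w[...,1]+188)<45)
    P=w[m]
    for x in range(370,560,20):
        q=P[abs(P[:,0]-x)<10]
        if len(q): print(c,n,x,len(q),q.min(0).round(),q.max(0).round())
im=dict(np.load("scene1.npz"))
for P in([455,-188,162],[553,-201,162],[370,-177,162],[553,-191,22]):print(proj(im,P))
cv2.imwrite("pics/door1.png",cv2.resize(im["pixels"][220:320,270:400,::-1],None,fx=6,fy=6,interpolation=cv2.INTER_CUBIC))
E
python3 e.py
```

```text
scene 0 370 38 [ 368. -188.  153.] [ 380. -176.  163.]
scene 0 390 46 [ 380. -190.  153.] [ 400. -178.  163.]
scene 0 410 49 [ 400. -193.  154.] [ 419. -181.  163.]
scene 0 430 45 [ 421. -195.  153.] [ 440. -184.  163.]
scene 0 450 48 [ 440. -198.  153.] [ 460. -185.  164.]
scene 0 470 41 [ 460. -199.  153.] [ 480. -187.  163.]
scene 0 490 41 [ 481. -203.  154.] [ 499. -192.  164.]
scene 0 510 45 [ 500. -205.  153.] [ 520. -193.  164.]
scene 0 530 36 [ 521. -208.  154.] [ 537. -195.  164.]
scene 0 550 1 [ 540. -200.  160.] [ 540. -200.  160.]
scene 1 370 39 [ 367. -188.  153.] [ 380. -175.  163.]
scene 1 390 47 [ 381. -190.  154.] [ 400. -177.  163.]
scene 1 410 49 [ 400. -194.  153.] [ 420. -182.  164.]
scene 1 430 47 [ 421. -196.  153.] [ 440. -182.  164.]
scene 1 450 43 [ 441. -198.  154.] [ 459. -186.  164.]
scene 1 470 45 [ 461. -201.  153.] [ 479. -187.  163.]
scene 1 490 40 [ 481. -203.  153.] [ 500. -189.  164.]
scene 1 510 41 [ 501. -207.  153.] [ 518. -194.  163.]
scene 1 530 37 [ 520. -208.  153.] [ 540. -196.  163.]
top 0 370 17 [ 368. -183.  154.] [ 377. -172.  165.]
top
[... 309 characters left out ...]
166.]
top 0 510 25 [ 502. -201.  154.] [ 518. -190.  166.]
top 0 530 23 [ 520. -203.  154.] [ 537. -192.  166.]
top 1 370 15 [ 368. -183.  158.] [ 377. -173.  165.]
top 1 390 27 [ 380. -187.  153.] [ 399. -174.  165.]
top 1 410 27 [ 401. -187.  155.] [ 420. -178.  167.]
top 1 430 23 [ 423. -190.  156.] [ 438. -181.  165.]
top 1 450 29 [ 440. -194.  154.] [ 460. -183.  167.]
top 1 470 23 [ 462. -195.  154.] [ 477. -185.  166.]
top 1 490 27 [ 480. -199.  153.] [ 499. -187.  166.]
top 1 510 26 [ 502. -202.  153.] [ 518. -190.  167.]
top 1 530 23 [ 520. -202.  154.] [ 537. -193.  165.]
[323.67592    237.87601456]
[359.18834986 226.73141486]
[290.43637395 248.39519505]
[349.90986048 271.81786903]
```

View pics/door1.png

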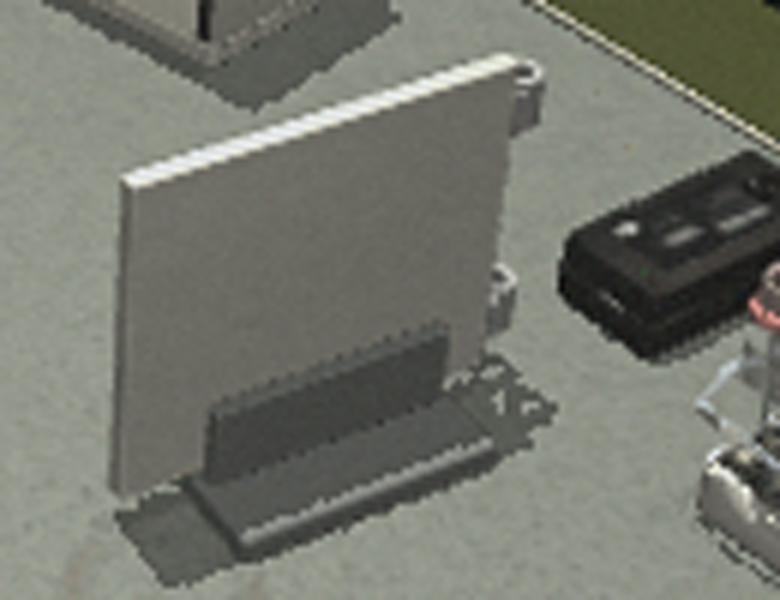

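The picture shows the door undisturbed, with its top edge running from (127,180) to (515,62) in the crop, which matches my estimate. I'll repeat the approach and look at it while the gripper is down.

```bash
cat > f.py <<'E'
from plant import robot
from h import *
o=[np.pi,0,-.1275]
robot.set_gripper(50,40);print(robot.get_obs()["finger_gap"])
robot.move_to([455,-189.5,230],o)
robot.move_straight([455,-189.5,137],speed=120)
s=robot.get_obs();print(s["time"],s["finger_gap"],s["ft_force"],s["eef_pos"],s["eef_rot"])
a=robot.get_image("scene")
robot.set_gripper(6,40)
for i in range(3):
    s=robot.get_obs();print(s["time"],s["finger_gap"],s["gripper_force"],s["ft_force"]);robot.wait(.1)
b=robot.get_image("scene")
cv2.imwrite("pics/g.png",np.hstack([cv2.resize(x["pixels"][180:320,260:400,::-1],(400,400)) for x in(a,b)]))
E
python3 f.py
```

```text
49.960827259462164
14.6167 50.040378034749935 [ 0.69188301 -0.16402484 -1.4878713 ] [ 455.62721461 -189.75745116  137.93236902] [ 3.14100602e+00 -1.49293709e-03 -1.27356330e-01]
15.5667 6.585788987292163 0.0 [-0.74465925  1.36365329 -0.07016089]
15.6667 6.126019325831389 0.0 [ 0.48578996 -0.35321222 -0.45558224]
15.7667 5.99622485133892 0.0 [-0.05189779  0.03906597  0.25895512]
```

View pics/g.png

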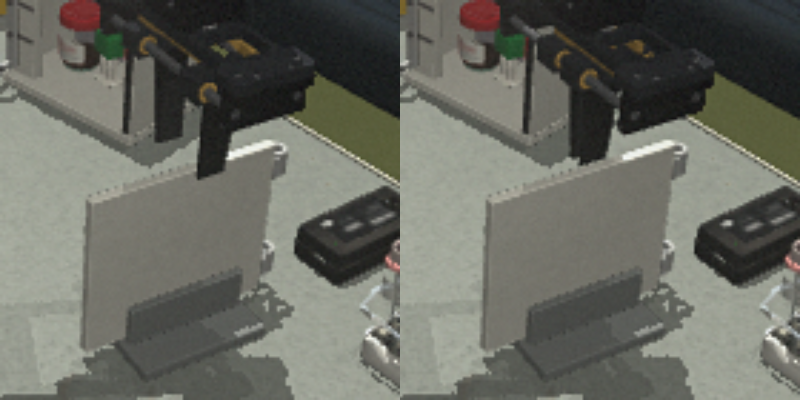

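Both crops show the fingertips ending at or just behind the panel's top edge, near (590,165) in the right crop, even though the TCP reads 25 mm below it. I'll measure the fingers in depth.

```bash
cat > g.py <<'E'
from plant import robot
from h import *
s=robot.get_obs();print(s["eef_pos"],s["joint_pos"])
robot.set_gripper(50,40)
for c in("scene","top"):
    im=robot.get_image(c);w=cloud(im);np.savez(f"{c}2.npz",**im)
    dark=im["pixels"].max(-1)<70
    m=dark&(abs(w[...,0]-455)<70)&(abs(w[...,1]+189)<110)&(w[...,2]>60)&(w[...,2]<400)
    P=w[m];print(c,len(P))
    for z in range(100,330,10):
        q=P[abs(P[:,2]-z)<5]
        if len(q):print(z,len(q),q.min(0).round(),q.max(0).round())
E
python3 g.py
```

```text
[ 455.00083945 -189.49652518  136.99892558] [-5.03605023e-01 -2.01657467e-01  2.03757629e+00  2.16138741e-05
  1.30566038e+00  1.19470581e+00]
scene 3751
150 1 [ 469. -198.  151.] [ 469. -198.  151.]
170 18 [ 440. -222.  171.] [ 468. -161.  175.]
180 65 [ 441. -223.  175.] [ 472. -161.  185.]
190 66 [ 439. -226.  185.] [ 470. -160.  194.]
200 80 [ 438. -227.  195.] [ 469. -157.  205.]
210 71 [ 439. -228.  205.] [ 467. -157.  215.]
220 59 [ 439. -227.  215.] [ 463. -157.  225.]
230 53 [ 439. -228.  225.] [ 460. -155.  235.]
240 43 [ 439. -229.  235.] [ 471. -154.  245.]
250 92 [ 412. -277.  245.] [ 477. -108.  255.]
260 284 [ 410. -278.  255.] [ 480. -108.  265.]
270 334 [ 411. -282.  265.] [ 480. -108.  275.]
280 216 [ 409. -285.  275.] [ 479. -102.  285.]
290 816 [ 410. -285.  285.] [ 481. -102.  295.]
300 197 [ 429. -213.  295.] [ 481. -137.  305.]
310 163 [ 431. -212.  305.] [ 480. -138.  315.]
320 159 [ 431. -212.  315.] [ 479. -142.  325.]
top 391
100 7 [ 407. -181.   95.] [ 432. -177.  104.]
110 6 [ 404. -180.  105.] [ 429. -177.  110.]
120 7 [ 409. -180.  115.] [ 431. -177.  123.]
130 4 [ 421. -181.  128.] [ 431. -180.  131.]
140 1 [ 430. -181.  138.] [ 430. -181.  138.]
260 6 [ 412. -258.  255.] [ 424. -140.  265.]
270 34 [ 416. -251.  267.] [ 490. -140.  275.]
280 11 [ 416. -247.  275.] [ 431. -100.  285.]
290 61 [ 411. -261.  285.] [485. -98. 295.]
300 41 [ 413. -256.  295.] [484. -99. 304.]
310 18 [ 438. -145.  305.] [ 480. -136.  314.]
320 16 [ 441. -142.  318.] [ 481. -137.  325.]
```

Depth puts the fingertips at z≈171 while the state reports 137, and the body sits 33 mm too high as well. x and y agree. I'll check whether this offset is the same in the two earlier poses.

```bash
cat > g2.py <<'E'
from h import *
for f,(x,y,z0) in (("scene0",(265.5,593.3,179)),("scene1",(400,184.7,205)),("scene2",(455,-189.5,137))):
    im=dict(np.load(f+".npz"));w=cloud(im)
    dark=im["pixels"].max(-1)<75
    m=dark&(np.hypot(w[...,0]-x,w[...,1]-y)<75)&(w[...,2]>z0-20)&(w[...,2]<z0+130)
    P=w[m];print(f,len(P))
    for z in range(z0-20,z0+120,8):
        q=P[abs(P[:,2]-z)<4]
        if len(q)>3:print(z-z0,len(q),(q.min(0)-[x,y,z0]).round(),(q.max(0)-[x,y,z0]).round())
    # worktop height check
    t=w[(abs(w[...,0]-450)<40)&(abs(w[...,1]-0)<60)];print("table z",np.nanmedian(t[:,2]))
E
python3 g2.py
```

```text
scene0 254
36 24 [-28. -57.  32.] [33. 47. 40.]
44 26 [-31. -57.  40.] [31. 47. 48.]
52 30 [-32. -59.  48.] [33. 46. 56.]
60 30 [-32. -59.  56.] [34. 44. 64.]
68 30 [-31. -60.  64.] [31. 43. 72.]
76 20 [-32. -63.  72.] [ -7. -47.  78.]
84 19 [-32. -64.  80.] [-12. -50.  87.]
92 22 [-32. -65.  88.] [ -9. -47.  96.]
100 18 [-33. -62.  96.] [-12. -53. 103.]
108 7 [-36. -67. 104.] [-16. -60. 108.]
table z -0.42858480181109826
scene1 436
36 14 [-10.  -8.  35.] [11.  2. 39.]
44 22 [-11. -10.  40.] [12.  1. 48.]
52 28 [-12. -13.  48.] [13. -1. 56.]
60 26 [-12. -13.  56.] [15.  2. 64.]
68 36 [-12. -16.  64.] [14.  5. 72.]
76 28 [-11. -16.  73.] [14.  7. 80.]
84 36 [-13. -16.  80.] [14.  7. 88.]
92 33 [-12. -17.  88.] [13.  9. 96.]
100 32 [-12. -18.  96.] [ 12.  12. 103.]
108 11 [-12. -29. 104.] [ -1.  -2. 111.]
116 35 [-38. -31. 112.] [ 11.  73. 120.]
table z -0.2977701642952866
scene2 680
36 35 [-15. -32.  34.] [13. 29. 40.]
44 48 [-14. -33.  40.] [17. 29. 48.]
52 55 [-16. -37.  48.] [15. 29. 56.]
60 63 [-17. -37.  56.] [14. 32. 64.]
68 58 [-15. -38.  64.] [13. 32. 72.]
76 57 [-16. -38.  72.] [12. 33. 80.]
84 43 [-16. -38.  80.] [ 8. 33. 88.]
92 45 [-16. -38.  88.] [ 5. 34. 96.]
100 37 [-16. -40.  96.] [ 14.  35. 104.]
108 22 [-20. -40. 104.] [ 16.  36. 112.]
116 39 [-40. -47. 114.] [  8.  74. 120.]
table z -0.38055965569094496
```

The offset is constant: the real fingertips are about 33.5 mm above the reported TCP everywhere. I'll command z that much lower and grasp again.

```bash
cat > d2.py <<'E'
from plant import robot
from h import *
def st(t):
    s=robot.get_obs();print(t,round(s["time"],2),"gap",round(s["finger_gap"],2),"gf",round(s["gripper_force"],1),"F",s["ft_force"].round(2),"T",s["wrist_torque"].round(3),"p",s["eef_pos"].round(2));return s
robot.move_straight([455,-190,120],speed=100); s=st("mid")
if abs(s["ft_force"][2])<6:
    robot.move_straight([455,-190,105],speed=80); st("down")
    robot.set_gripper(0,40); s=st("closed")
    if 7<s["finger_gap"]<13:
        robot.move_straight([455,-190,185],speed=120)
        robot.wait(.2); st("lifted")
        robot.move_straight([395,-160,175],speed=200)
        robot.move_straight([400,185,175],[np.pi,0,.175],speed=220)
        robot.wait(.3); st("across")
        for c in("scene","top"):
            im=robot.get_image(c);np.savez(f"{c}3.npz",**im)
            for t in("door","door_knuckle","door_free_edge","hinge_middle","upper_seat","locker"):print(c,t,[(np.round(d["at"],1).tolist(),round(d["conf"],2)) for d in robot.place_of(c,t)][:1])
            cv2.imwrite(f"pics/{c}3.png",cv2.resize(im["pixels"][130:260,170:330,::-1],None,fx=5,fy=4.6,interpolation=cv2.INTER_CUBIC))
E
python3 d2.py
```

```text
mid 17.23 gap 49.87 gf 0.0 F [-0.36  0.47 -0.36] T [-0.034  0.162 -0.017] p [ 454.31 -189.63  119.02]
down 17.57 gap 50.23 gf 0.0 F [ 0.08  0.07 -0.05] T [-0.066  0.152  0.029] p [ 454.43 -189.68  104.09]
closed 18.29 gap 10.07 gf 40.0 F [0.32 0.61 0.72] T [ 0.116  0.161 -0.039] p [ 455.07 -189.9   105.1 ]
lifted 19.31 gap 9.68 gf 40.0 F [-0.27 -0.41 -2.06] T [-0.026  0.169 -0.09 ] p [ 454.41 -189.67  183.78]
across 21.82 gap 10.03 gf 40.0 F [-0.68 -0.31 -1.35] T [-0.068  0.214  0.004] p [400.09 184.64 175.05]
scene door [([644.6, 147.5, -0.6], 0.2)]
scene door_knuckle [([492.5, 211.3, 96.0], 0.61)]
scene door_free_edge [([309.0, 165.4, 153.2], 0.95)]
scene hinge_middle [([551.5, 215.4, 22.7], 0.8)]
scene upper_seat [([553.3, 215.1, 127.8], 0.58)]
scene locker [([645.8, 146.8, -2.5], 0.76)]
top door [([495.3, 212.2, 70.3], 0.51)]
top door_knuckle [([497.3, 210.2, 89.5], 0.66)]
top door_free_edge [([314.8, 168.1, 151.0], 0.58)]
top hinge_middle [([557.2, 213.6, 26.8], 0.92)]
top upper_seat [([549.8, 214.3, 130.0], 0.86)]
top locker [([646.3, 145.0, -2.3], 0.66)]
```

View pics/top3.png

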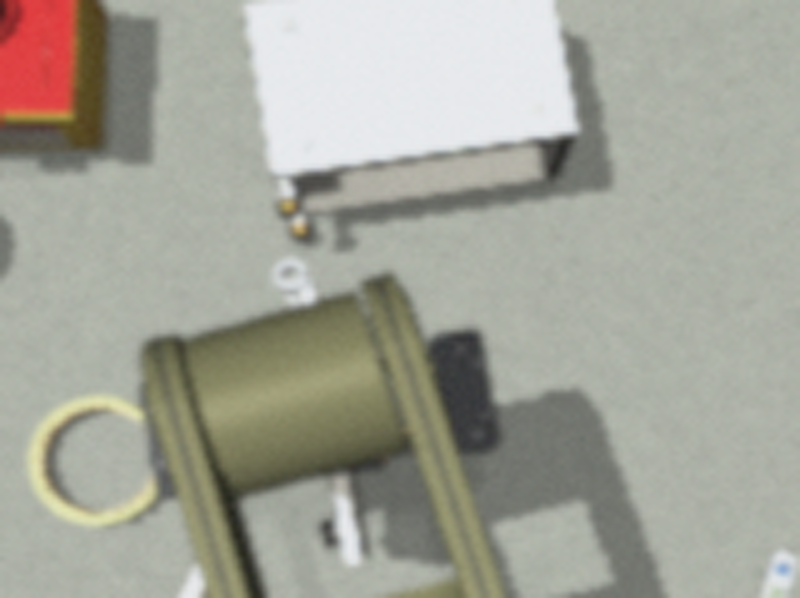

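View pics/scene3.png

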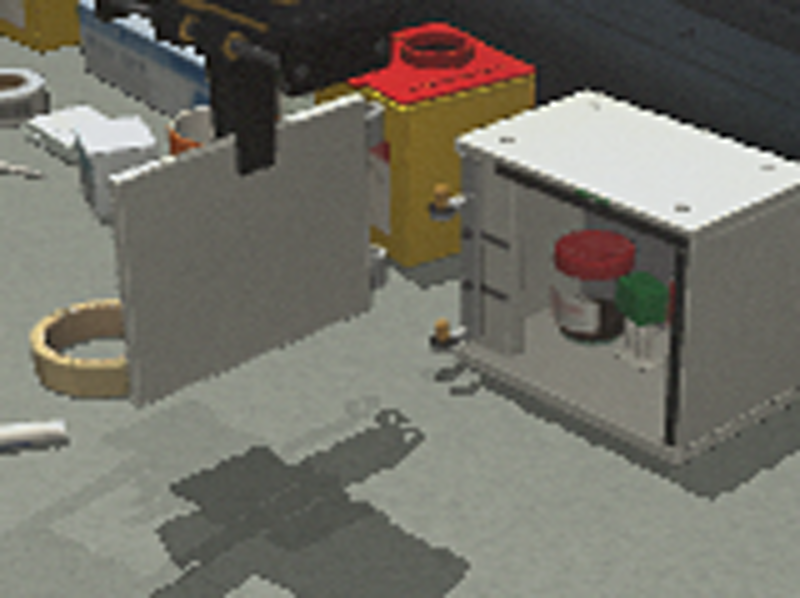

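The knuckle ring is at (289,272) in the top crop, and the pins are at (288,206) and (300,229). In the scene crop the pins are at (441,195) and (441,330). I'll solve for the pin axis relative to the held knuckle.

```bash
cat > k.py <<'E'
from h import *
from scipy.optimize import least_squares as L
T=dict(np.load("top3.npz"));S=dict(np.load("scene3.npz"))
def at(im,uv,z): return L(lambda p:proj(im,[*p,z])-uv,[550,215]).x.round(1)
print("ring",at(T,[227.4,188.7],216),"expected 494.9 210.6")
print("Tup",at(T,[227.2,174.4],142),"Tlow",at(T,[229.6,179.4],40),"Sup",at(S,[257.8,172.0],135),"Slow",at(S,[257.8,201.3],33))
w=cloud(T);m=(abs(w[...,2]-172)<4)&(abs(w[...,0]-640)<110)&(abs(w[...,1]-147)<140)
print(cv2.minAreaRect(w[m][:,:2].astype(np.float32)))
E
python3 k.py
```

```text
ring [493.8 212.4] expected 494.9 210.6
Tup [548.5 219.6] Tlow [548.6 219. ] Sup [552.5 218.2] Slow [550.7 216.5]
((637.0296020507812, 143.1446075439453), (122.34122467041016, 190.0044708251953), 9.941624641418457)
```

```bash
cat > p.py <<'E'
from plant import robot
import numpy as np
a=np.array([.985,.174]);b=np.array([-.174,.985])
def F(n=4):
    f=[]
    for i in range(n): robot.wait(.02);f.append(robot.get_obs()["ft_force"])
    return np.mean(f,0)
def go(xy,z,v=60): robot.move_straight([xy[0],xy[1],z],speed=v)
if __name__=="__main__":
    c=np.array([455.3,191.6])
    robot.move_straight([400,184.7,130],speed=120)
    go(c-20*a,130,150); go(c,130,50); robot.wait(.15); F0=F(8); np.save("F0.npy",F0); print("base",F0.round(2),robot.get_obs()["time"])
    for z in np.arange(127,108,-1.):
        go(c,z,30); f=F()-F0; print(z,f.round(1))
        if np.linalg.norm(f)>4: break
    s=robot.get_obs();print(s["time"],s["eef_pos"],(s["wrist_torque"]).round(2))
E
python3 p.py
```

```text
base [ 0.11  0.03 -1.76] 24.2667
127.0 [ 0.1  0.  -0.2]
126.0 [-0.4 -0.3 -1. ]
125.0 [-0.2 -0.4 -0.5]
124.0 [ 0.3  0.1 -0.3]
123.0 [-0.7 -0.4 -0.5]
122.0 [-0.2 -0.4 -0.2]
121.0 [-0.3 -0.1  1.3]
120.0 [ 3.   1.4 -0.3]
119.0 [4.2 2.5 0.3]
27.1167 [455.96693507 191.92421014 119.27143778] [ 0.45 -0.74  0.08]
```

The knuckles have entered over the pins, with only a small sideways load along +a. I'll continue down, easing sideways to relieve that load.

```bash
cat > q.py <<'E'
from p import *
F0=np.load("F0.npy"); c=np.array([455.3,191.6]); c=c+.8*a; z=119.
go(c,z,30); 
for i in range(30):
    f=F()-F0; print(round(z,1),c.round(2),f.round(1))
    if f[2]>6: break
    h=np.hypot(*f[:2])
    if h>2: c=c+f[:2]/h*min(.12*h,.6)
    if h<6: z-=1
    if z<107: break
    go(c,z,30)
s=robot.get_obs();print(s["time"],s["eef_pos"],s["wrist_torque"].round(2)); np.save("c.npy",[*c,z])
E
python3 q.py
```

```text
119.0 [456.09 191.74] [2.9 2.1 0.4]
118.0 [456.43 191.99] [1.6 1.9 0.8]
117.0 [456.62 192.21] [ 1.4  1.1 -0.4]
116.0 [456.62 192.21] [ 0.9  0.6 -0.7]
115.0 [456.62 192.21] [ 0.3  0.6 -0.7]
114.0 [456.62 192.21] [ 0.4 -0.3 -0.8]
113.0 [456.62 192.21] [-0.1  0.3  0. ]
112.0 [456.62 192.21] [-0.4 -0.1 -0.4]
111.0 [456.62 192.21] [-0.4 -0.4  0.1]
110.0 [456.62 192.21] [ 0.   0.3 -0.3]
109.0 [456.62 192.21] [-0.1 -0.2  0.2]
108.0 [456.62 192.21] [-1.3 -0.8  4.7]
107.0 [456.62 192.21] [-3.2 -0.7  7. ]
31.2333 [457.00046143 192.36948815 107.94602615] [-0.1   0.35  0.01]
```

The knuckles are seated: they reached the seats at the predicted height. Now I'll release, check, and swing the door shut.

```bash
cat > r.py <<'E'
from p import *
x,y,z=np.load("c.npy")
robot.move_straight([x,y,108],speed=30)
robot.set_gripper(30); robot.wait(.2); 
robot.move_straight([x,y,178],speed=150)
for c in("scene","top"):
    robot.get_image(c)
    for t in("door","door_knuckle","door_free_edge"):print(c,t,[(np.round(d["at"],1).tolist(),round(d["conf"],2)) for d in robot.place_of(c,t)][:1])
Y=.174; P=np.array([551.9,218.2])
def pose(phi,dx,r=110):
    w=phi+Y; p=P+dx*np.array([np.cos(w),np.sin(w)])-r*np.array([-np.sin(w),np.cos(w)])
    return p,[np.pi,0,w+np.pi/2]
robot.set_gripper(0)
p,o=pose(-np.pi/2,-50); robot.move_straight([*p,178],o,speed=200)
robot.move_straight([*p,97],speed=200); robot.wait(.15);F0=F(6);print("base",F0.round(1))
p,o=pose(-np.pi/2,-15); robot.move_straight([*p,97],o,speed=80)
mx=0
for d in list(range(-82,-9,8))+[-8,-6,-4,-3,-2,-1,0]:
    p,o=pose(np.radians(d),-8); robot.move_straight([*p,97],o,speed=70 if d<-10 else 25)
    f=F(3)-F0; n=np.linalg.norm(f); print(d,f.round(1))
    if n>7: break
s=robot.get_obs();print(s["time"],s["eef_pos"])
import cv2
im=robot.get_image("scene")
cv2.imwrite("pics/shut.png",cv2.resize(im["pixels"][110:260,190:350,::-1],None,fx=4,fy=4))
for t in("door","door_knuckle","door_free_edge"):print(t,[(np.round(d["at"],1).tolist(),round(d["conf"],2)) for d in robot.place_of("scene",t)][:1])
E
python3 r.py
```

```text
scene door [([552.9, 220.7, 1.7], 0.88)]
scene door_knuckle [([552.2, 219.8, 28.9], 0.59)]
scene door_free_edge [([370.5, 171.4, 84.2], 0.81)]
top door []
top door_knuckle []
top door_free_edge []
base [-0.1 -0.4 -0. ]
-82 [ 0.  -0.3 -0.3]
-74 [-0.3  0.5 -0.4]
-66 [ 0.2 -0.1  0.9]
-58 [ 0.4 -0.4 -0.6]
-50 [ 0.2  0.5 -0.4]
-42 [0.1 0.5 0.1]
-34 [-0.3  0.3  0.6]
-26 [-0.4  0.6 -0.1]
-18 [-0.3  0.3 -0. ]
-10 [ 0.2  0.6 -0.1]
-8 [-0.   0.  -0.3]
-6 [ 0.1  0.  -0.1]
-4 [-0.1  0.2  0. ]
-3 [0.2 0.2 0.3]
-2 [ 0.2  0.4 -0.1]
-1 [-0.1 -0.1  0.5]
0 [-0.1  0.4  0.3]
42.7667 [563.04505886 108.48580162  96.94977557]
door [([550.0, 223.8, 0.0], 0.65)]
door_knuckle [([548.7, 222.9, 28.6], 0.64)]
door_free_edge [([587.8, 30.4, 82.6], 0.68)]
```

View pics/shut.png

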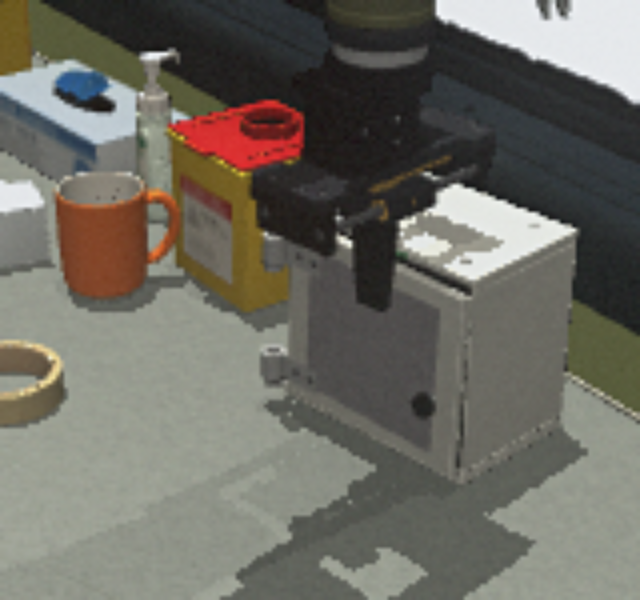

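The door is almost shut, with a thin gap still showing near (460,400). I'll press gently along the locker's x until it touches the gasket, then back off.

```bash
cat > s.py <<'E'
from p import *
import cv2
s=robot.get_obs();c=np.array(s["eef_pos"][:2]);z=97
F0=F(6)
for k in np.arange(.7,12,.7):
    go(c+k*a,z,20); f=F(3)-F0; n=-f[:2]@a; print(round(k,1),f.round(1))
    if n>3.5: break
go(c-60*a,z,60); robot.move_straight([*(c-60*a),180],speed=150); go(c-150*a,180,150); robot.wait(.3)
for cam in("scene","top"):
    im=robot.get_image(cam);np.savez(cam+"5.npz",**im)
    if cam=="scene": cv2.imwrite("pics/end.png",cv2.resize(im["pixels"][130:240,220:350,::-1],None,fx=5,fy=5))
    for t in("door","door_knuckle","door_free_edge"):print(cam,t,[(np.round(d["at"],1).tolist(),round(d["conf"],2)) for d in robot.place_of(cam,t)][:1])
print(robot.get_obs()["time"])
from h import cloud
im=dict(np.load("scene5.npz"));w=cloud(im)
L=w-np.array([644,146.5,0]);lx=L[...,0]*a[0]+L[...,1]*a[1];ly=L[...,0]*b[0]+L[...,1]*b[1]
for y in range(-90,70,20):
    m=(abs(ly-y)<10)&(w[...,2]>40)&(w[...,2]<140)&(abs(lx+76)<25);print(y,m.sum(),np.median(lx[m]).round(1))
E
python3 s.py
```

```text
0.7 [-0.3 -0.1  0.4]
1.4 [-2.  -1.2  0.4]
2.1 [-5.  -1.5  2. ]
scene door [([549.2, 221.5, 3.7], 0.92)]
scene door_knuckle [([379.6, 350.3, -2.5], 0.68)]
scene door_free_edge [([588.6, 34.2, 82.5], 0.55)]
top door [([550.8, 220.3, 8.0], 0.92)]
top door_knuckle [([552.5, 217.4, 24.6], 0.83)]
top door_free_edge [([586.9, 34.8, 83.8], 0.56)]
47.3
-90 282 -75.8
-70 145 -77.2
-50 155 -76.4
-30 151 -76.6
-10 143 -76.2
10 140 -76.0
30 136 -75.7
50 129 -75.7
```

View pics/end.png

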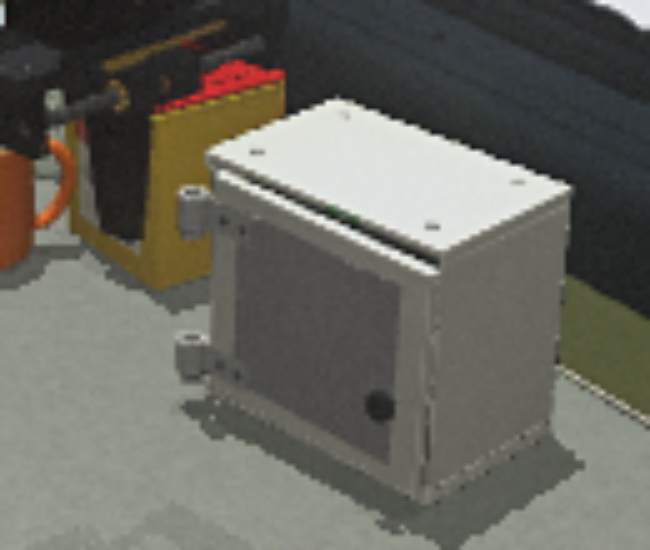

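The picture shows the door shut flush, with its outer face at x≈-76 mm (the shut value) across the whole width. Both knuckles are down and the arm is clear, so I'm handing in.

```bash
python3 -c "
from plant import robot
print(robot.hand_in())"
```

```text
the job is handed in; nothing more can be done
None
```

I hung the door on both pins, swung it fully shut and let go, then handed the job in at about 47 s; the contact forces I measured stayed under about 8 N, and hand-in returned no verdict.

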